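# Put the deep sockets back in the socket crate

## Robot

A 7-joint arm with a two-finger parallel gripper is mounted at the origin on the work surface. World frame = base frame: x ahead of the robot, y to its left, z up, the work surface at z = 0. Lengths are in m, angles in rad, forces in N, time in s.
With the tool pointing down it reaches from about 0.425 to 0.925 m from the base axis. Payload 6.8 kg.
Tool frame: the origin (TCP) lies on the front face of the gripper's body, between the roots of the fingers; the fingertips stand 73 mm ahead of it and the grasp point (between the pads) lies 54 mm ahead of it; z points along the fingers, y is the direction in which the jaws open and shut (so a half turn about z gives the same grasp; the last joint's range is limited). The gripper opens to 85 mm and grips with 20 to 120 N. Pads are 22 mm wide; open, the fingers measure 114 mm over their backs; the gripper's body (76 mm by 85 mm) begins 54 mm behind the grasp point. The pads swing forward as they close: fully open they stand 13 mm farther back than shut.
Start: joints at [1.134, 0.477, 0.022, 1.555, -0.011, 1.109, -0.083], TCP at [0.218, -0.639, 0.304] pointing down, gripper open.
Joint ranges: [-2.96, 2.96], [-0.34, 2.1], [-1.41, 1.46], [0.24, 2.44], [-1.37, 4.51], [0.17, 1.92], [-2.96, 2.96]. Speed limits (rad/s): [2.39, 2.39, 3.14, 3.14, 3.14, 3.14, 3.14].

## Interface

Orientations are given as a rotation vector (axis times angle).
In Python, from bench import * gives the robot as it stands.
- The arm moves only by the tool jog_arm, never from a script. Its argument "plan" is a list of rows, each a list of 2 entries, a list of its own where there are three numbers: the shift along the world's x, y, z in cm, then the turn about the world's z in rad. In form: [[[tx, ty, tz], twist], ...]. A call has 1 to 12 rows; each row shifts and turns the commanded pose from where the row before left it; what a row does not reach is not made up. A row lasts 1/10 s, in which the tool goes at most 50 mm and 8.59 degrees, less where a joint would pass 70% of its speed; a pose out of reach is approached as far as the arm can. A call is refused whole if a number of a shift passes 5 or a number of a turn 0.15, either way. A call with a gripper value outside its range is refused whole. "hand" is the finger opening in cm, from 0 to 8.54, set as the call begins (left out, the last holds). The fingers move at their own pace and stop on an object; "grip_force" is the grip in N (left out, the last holds). Time passes only in rows, so rows that do not move let the fingers close. It gives the time, the measured TCP pose, the force and the opening at its end, in the units of the state.
- get_obs(): the state, without advancing time (a new reading comes with each control period).
- grab_frame(name): name is "side" or "top"; returns the picture (420x560x3 uint8, red, green, blue); there is no depth.
- get_calibration(name): a dict with "intrinsics" (3x3 intrinsics, pixels), "k1" (the pictures are not rectified: a ray, as slopes to the right and down, at radius r is drawn at 1 + k1 r^2 times it, then the intrinsics apply), "xyz" and "orientation" of the camera in the world. Camera axes: x right, y down, z forward; pixel columns grow to the right and rows downward; lengths in m; the calibration is good to about 2 mm. A picture is of the moment at which its call begins. get_calibration takes no time and is no camera call.
- hand_in(): hands the job in, once; it reports no verdict.
The state is a dict: "clock": time; "joints": joint angles; "qvel": joint speeds; "tau": joint torques, N m; "tcp_pos": TCP position; "orientation": TCP orientation; "contact_force": force on the tool from outside, world axes, zero at the start; "moment": the same for the moment, N m; "grip_width": finger opening in m.
Only numpy, scipy, OpenCV 4.12 (cv2) and the standard library are available. Lean on these libraries where they do the work, as an engineer would, in place of code of your own. Each camera call takes 0.05 s, during which the arm holds its last target. There are 200 camera calls.

## Task

Put the two tall deep sockets away: stand each one upright, on its wide end as it stands now, in its own empty cell of the divided plywood crate, either socket in either empty cell. Set them down on the cell floor rather than dropping them.

Things in the scene. Friction and masses are not known exactly. Their poses are not given: they have to be found in the camera images.
- deep_a_mid (a point): middle of one tall (deep) round steel socket, 110 mm tall, 0.4 to 0.6 kg, standing on its wide end: 46 mm across up to 30 mm, tapering by 35 mm to a straight 38 mm neck that runs to the top, where a black square shows. The point lies on the axis, 55 mm above the foot; z points up the axis. Grip across the neck, in the upper half.
- deep_b_mid (a point): middle of the other tall socket, identical to the first, 55 mm above its foot, z up its axis. Two short sockets (same widths, 45 mm tall) also stand on the bench, 80 mm or more from the tall ones centre to centre; they are not part of the job.
- cell_1 (a point): centre of the floor of one empty cell, 5 mm above the bench. Crate: fixed open plywood box, 152 x 152 mm, 36 mm tall, 5 mm walls and floor, at any yaw; cross walls (same height) make 2 x 2 square cells, 68 mm wide, 31 mm deep. Two diagonal cells are empty, the others each hold a short socket, top 47 mm above the bench. x, y along the walls, z up; crate middle at (-37, -37) mm.
- cell_2 (a point): centre of the floor of the other empty cell of the crate, 5 mm above the bench, diagonally opposite the first, 104 mm from it centre to centre. x and y run along the crate's walls, z up; the crate's middle is at (37, 37) mm in these axes.

How it is judged:
At the end, for the whole second after the job is handed in: One deep socket stands in each of the two empty cells: its axis within 20 mm of the cell's centre (anywhere between the cell's walls), its foot on the cell floor (within 6 mm), upright within 10 degrees with the wide end down, and still (below 0.03 m/s) (((horizontal distance between deep_a_mid and cell_1 below 0.02 m and z of deep_a_mid in the frame of cell_1 between 0.049 and 0.061 m and horizontal distance between deep_b_mid and cell_2 below 0.02 m and z of deep_b_mid in the frame of cell_2 between 0.049 and 0.061 m) or (horizontal distance between deep_a_mid and cell_2 below 0.02 m and z of deep_a_mid in the frame of cell_2 between 0.049 and 0.061 m and horizontal distance between deep_b_mid and cell_1 below 0.02 m and z of deep_b_mid in the frame of cell_1 between 0.049 and 0.061 m)) and angle between each of deep_a_mid, deep_b_mid's own z axis and vertical below 0.17 rad and linear speed of each of deep_a, deep_b below 0.03 m/s); the robot touches nothing.
It fails at once if a deep socket is dropped into a cell (faster than 0.75 m/s within 30 mm of the cell floor) (((horizontal distance between deep_a_mid and cell_1 below 0.035 m and z of deep_a_mid in the frame of cell_1 below 0.085 m and linear speed of deep_a above 0.75 m/s) or (horizontal distance between deep_a_mid and cell_2 below 0.035 m and z of deep_a_mid in the frame of cell_2 below 0.085 m and linear speed of deep_a above 0.75 m/s)) or ((horizontal distance between deep_b_mid and cell_1 below 0.035 m and z of deep_b_mid in the frame of cell_1 below 0.085 m and linear speed of deep_b above 0.75 m/s) or (horizontal distance between deep_b_mid and cell_2 below 0.035 m and z of deep_b_mid in the frame of cell_2 below 0.085 m and linear speed of deep_b above 0.75 m/s))).
It also fails if it takes over 56 s, if anything falls off the work surface, if the arm or the gripper's body presses on something with over 40 N, if the wrist force passes 120 N, or if a joint passes its speed limit or range.

## Working session

There is one attempt and no reset: what is moved stays moved. The work goes in short steps, Python scripts to look and compute and a tool call to move; the robot and the scene stay as the last step left them, time stands still between calls to the robot, and variables do not carry over. Pictures are saved under pics/ and viewed, about 8 in all and at most 12, crops included, and the job is handed in when it is done.

Besides the shell and the picture viewer there is one more tool, called after ">>>" in YAML: its name, and indented under it one key for each argument. jog_arm: Moves the arm, as the interface text tells. Its arguments: {"type":"object","properties":{"plan":{"type":"array","items":{"type":"array"}},"hand":{"type":"number"},"grip_force":{"type":"number"}},"required":["plan"]}

```bash
mkdir -p pics; python3 - <<'E'
from bench import *
import cv2
for n in("top","side"):
    cv2.imwrite(f"pics/{n}0.png",grab_frame(n)[:,:,::-1]); c=get_calibration(n); print(n,c)
print(get_obs())
E
```

```text
top {'intrinsics': array([[383.81178435,   0.        , 279.34566547],
       [  0.        , 383.81178435, 202.75919686],
       [  0.        ,   0.        ,   1.        ]]), 'k1': -0.0639733375249641, 'xyz': array([0.42116107, 0.01464168, 0.77285579]), 'orientation': array([-2.14561391,  2.1060174 , -0.21582378])}
side {'intrinsics': array([[442.72302877,   0.        , 274.14507013],
       [  0.        , 442.72302877, 209.60271797],
       [  0.        ,   0.        ,   1.        ]]), 'k1': -0.01295356956248929, 'xyz': array([ 0.38767057, -0.4442605 ,  0.64737401]), 'orientation': array([-2.39753266,  0.45226525, -0.14316497])}
{'clock': 0.1, 'joints': array([ 1.13390163,  0.47772065,  0.0223364 ,  1.55637206, -0.01149671,
        1.10931259, -0.08309749]), 'qvel': array([-6.42904711e-04,  3.49456291e-05, -1.76189731e-04, -2.46350329e-03,
       -3.36236535e-04,  3.77957865e-04, -1.52103199e-03]), 'tau': array([ 3.90591624e-03, -5.97758424e+01,  1.61310352e+00, -2.81954116e+01,
        1.27829664e-02,  5.01861039e-03, -4.96577840e-06]), 'tcp_pos': array([ 0.21782031, -0.63843683,  0.30301234]), 'orientation': array([-3.09761231e+00, -5.13923771e-01,  6.22376240e-04]), 'contact_force': array([ 0.77167332, -0.3836357 , -0.87923033]), 'moment': array([0.02130021, 0.03087449, 0.04854017]), 'grip_width': 0.08547929956689444}
```

View pics/top0.png

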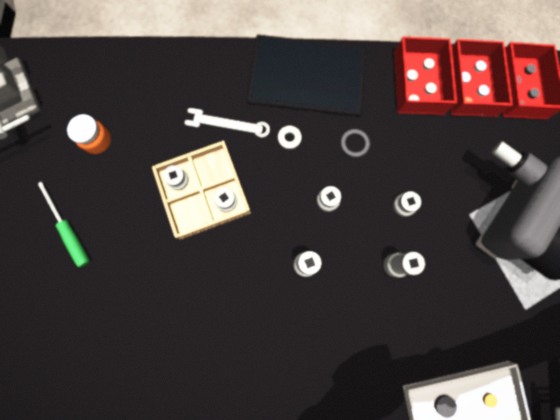

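View pics/side0.png

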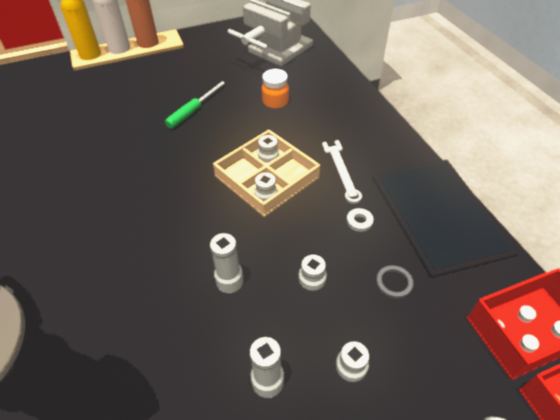

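The top view shows the tall sockets' tops near (309,263) and (413,264), and the short ones at (330,197) and (408,203). The crate is centred near (200,189), with its left-lower and right-upper cells empty. The side view shows the tall tops at (224,243) and (265,350).

```bash
cat > h.py <<'E'
from bench import *
import cv2, numpy as np
from scipy.spatial.transform import Rotation as R
def ray(n,uv):
    c=get_calibration(n);K=c["intrinsics"]
    d=np.array([c["k1"],0,0,0,0.])
    p=cv2.undistortPoints(np.array(uv,float).reshape(-1,1,2),K,d).reshape(-1,2)
    return c["xyz"],R.from_rotvec(c["orientation"]).apply(np.c_[p,np.ones(len(p))])
def plane(n,uv,z):
    o,d=ray(n,uv); return o+d*((z-o[2])/d[:,2])[:,None]
def proj(n,P):
    c=get_calibration(n);r=R.from_rotvec(c["orientation"]).inv()
    return cv2.projectPoints(r.apply(np.atleast_2d(P)-c["xyz"]),np.zeros(3),np.zeros(3),c["intrinsics"],np.array([c["k1"],0,0,0,0.]))[0].reshape(-1,2)
def two(a,b):
    A=[];B=[]
    for n,uv in(("top",a),("side",b)):
        o,d=ray(n,[uv]);d=d[0]/np.linalg.norm(d);M=np.eye(3)-np.outer(d,d);A.append(M);B.append(M@o)
    return np.linalg.solve(sum(A),sum(B))
E
python3 - <<'E'
from h import *
im={n:cv2.imread(f"pics/{n}0.png") for n in("top","side")}
out=[]
for n,boxes in(("top",[(309,263),(413,264)]),("side",[(224,243),(265,350)])):
    g=cv2.cvtColor(im[n],cv2.COLOR_BGR2GRAY)
    # black square in the bright top
    for x,y in boxes:
        w=8; s=g[y-w:y+w+1,x-w:x+w+1]
        m=(s<110).astype(np.uint8); k,l,st,ce=cv2.connectedComponentsWithStats(m)
        i=min(range(1,k),key=lambda i:np.hypot(*(ce[i]-w)) if st[i,4]>10 else 99)
        uv=ce[i]+[x-w,y-w]; print(n,uv,st[i],plane(n,[uv],.11)[0])
    m=cv2.inRange(cv2.cvtColor(im[n],cv2.COLOR_BGR2HSV),(8,60,60),(28,255,255))
    k,l,st,ce=cv2.connectedComponentsWithStats(m)
    i=min((i for i in range(1,k) if st[i,4]>300),key=lambda i:np.hypot(*(ce[i]-((200,189) if n=="top" else (266,171)))))
    cs=cv2.findContours((l==i).astype(np.uint8),0,1)[0]
    h=cv2.convexHull(max(cs,key=len)); q=cv2.approxPolyDP(h,6,True).reshape(-1,2)
    for p in q: print(n,"crate",p,plane(n,[p],.036)[0],plane(n,[p],0)[0])
a=cv2.resize(im["top"][135:245,145:255],(440,440),interpolation=2);b=cv2.resize(im["side"][120:220,205:325],(360,300),interpolation=2)
c=np.zeros((440,800,3),np.uint8);c[:,:440]=a;c[:300,440:]=b;cv2.imwrite("pics/crop.png",c)
E
```

```text
top [309.35555556 262.31111111] [ 5  4  8  8 45] [ 0.44677752 -0.04479558  0.11      ]
top [413.42 262.72] [ 5  3  8  8 50] [ 0.44853061 -0.22552529  0.11      ]
top crate [224 140] [0.69099712 0.12186192 0.036     ] [0.7041803 0.1271003 0.       ]
top crate [250 213] [0.5425675  0.06441616 0.036     ] [0.54849896 0.06684796 0.        ]
top crate [175 238] [0.4909064  0.20734021 0.036     ] [0.49431389 0.21675474 0.        ]
top crate [151 166] [0.63374372 0.26564713 0.036     ] [0.64412971 0.27791031 0.        ]
side [222.56521739 242.63768116] [ 1  3 12 10 69] [ 0.44793042 -0.04457089  0.11      ]
side [264.76033058 350.4214876 ] [  1   2  15  14 121] [ 0.44904579 -0.2253816   0.11      ]
side crate [313 137] [0.71304194 0.20444889 0.036     ] [0.73220103 0.24264734 0.        ]
side crate [327 158] [0.71250197 0.13489755 0.036     ] [0.73162926 0.16900055 0.        ]
side crate [318 195] [0.65362666 0.05002226 0.036     ] [0.66928715 0.07912749 0.        ]
side crate [299 210] [0.60635616 0.02937917 0.036     ] [0.61923319 0.05726885 0.        ]
side crate [262 217] [0.53841937 0.03886147 0.036     ] [0.54729603 0.0673095  0.        ]
side crate [218 187] [0.48584752 0.13972088 0.036     ] [0.49162855 0.1741079  0.        ]
side crate [212 162] [0.49406211 0.21081886 0.036     ] [0.50032684 0.24939239 0.        ]
side crate [245 130] [0.58734656 0.28054631 0.036     ] [0.59910423 0.32322566 0.        ]
side crate [278 124] [0.66043814 0.272609   0.036     ] [0.67649972 0.31482097 0.        ]
```

View pics/crop.png

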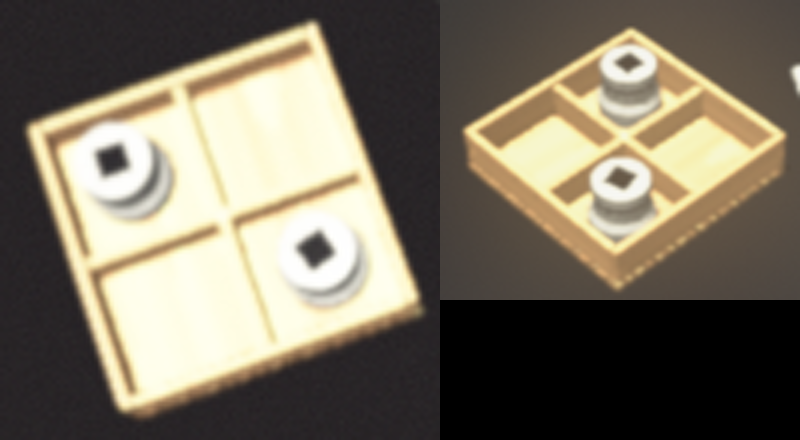

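```bash
python3 - <<'E'
from h import *
o=get_obs();M=R.from_rotvec(o["orientation"]).as_matrix();print("tool y",M[:,1],"z",M[:,2])
t=[(151.6,166.4),(223.6,140.1),(249.6,209.6),(175.1,235.9),(201.9,189.1)]
s=[(213,163),(268,129),(320,165),(263.7,202.3),(266.3,164.7)]
s=[s[0],s[1],s[2],s[3],s[4]]
for n,q in(("top",t),("side",s)):
    P=plane(n,q,.036)[:,:2]
    print(n,P.round(4).tolist(),"mean",P[:4].mean(0),[np.linalg.norm(P[i]-P[(i+1)%4]).round(4) for i in range(4)])
    r=[np.degrees(np.arctan2(*(P[(i+1)%4]-P[i])[::-1])).round(1) for i in range(4)];print(r)
T=plane("top",t,.036)[:,:2];c=T[:4].mean(0)
for d in(T[1]-T[3],T[3]-T[1]): print("cell",c+.0523*d/np.linalg.norm(d))
E
```

```text
tool y [ 0.32292976 -0.94642144 -0.00168004] z [-6.59047415e-04  1.55027230e-03 -9.99998581e-01]
top [[0.6329, 0.2644], [0.6908, 0.1227], [0.5493, 0.0654], [0.495, 0.2074], [0.5883, 0.1607]] mean [0.59198074 0.16496174] [np.float64(0.1531), np.float64(0.1527), np.float64(0.152), np.float64(0.1493)]
[np.float64(-67.8), np.float64(-158.0), np.float64(110.9), np.float64(22.4)]
side [[0.4951, 0.2073], [0.6343, 0.265], [0.6909, 0.1218], [0.5533, 0.0707], [0.5925, 0.1625]] mean [0.59343972 0.16617198] [np.float64(0.1507), np.float64(0.154), np.float64(0.1468), np.float64(0.1484)]
[np.float64(22.5), np.float64(-68.4), np.float64(-159.7), np.float64(113.1)]
cell [0.63997763 0.14418704]
cell [0.54398384 0.18573644]
```

>>> jog_arm:
  plan:
    - [[1.9, 3.4, 0], 0]
    - [[1.9, 3.4, 0], 0]
    - [[1.9, 3.4, 0], 0]
    - [[1.9, 3.4, 0], 0]
    - [[1.9, 3.4, 0], 0]
    - [[1.9, 3.4, 0], 0]
    - [[1.9, 3.4, 0], 0]
    - [[1.9, 3.4, 0], 0]
    - [[1.9, 3.4, 0], 0]
    - [[1.9, 3.4, 0], 0]
    - [[1.9, 3.4, 0], 0]
    - [[1.9, 3.4, 0], 0]
  hand: 8.5
  grip_force: 60

```text
clock: 1.3
tcp_pos: [0.4463, -0.2293, 0.3037]
orientation: [-3.099, -0.514, 0.001]
contact_force: [0.4, -0.1, -1.0]
grip_width: 0.0853
```

>>> jog_arm:
  plan:
    - [[0.2, 0.4, -1], 0]
    - [[0, 0, -2], 0]
    - [[0, 0, -2], 0]
    - [[0, 0, -2], 0]
    - [[0, 0, -2], 0]
    - [[0, 0, -2], 0]
    - [[0, 0, -2], 0]
    - [[0, 0, -2], 0]
    - [[0, 0, -1.4], 0]
    - [[0, 0, 0], 0]
    - [[0, 0, 0], 0]

```text
clock: 2.4
tcp_pos: [0.4477, -0.2271, 0.1398]
orientation: [-3.099, -0.514, 0.001]
contact_force: [0.2, -0.0, 0.4]
grip_width: 0.0852
```

>>> jog_arm:
  plan:
    - [[0, 0, 0], 0]
    - [[0, 0, 0], 0]
    - [[0, 0, 0], 0]
    - [[0, 0, 0], 0]
    - [[0, 0, 0], 0]
    - [[0, 0, 0], 0]
    - [[0, 0, 0], 0]
    - [[0, 0, 0], 0]
  hand: 2.5
  grip_force: 60

```text
clock: 3.2
tcp_pos: [0.4483, -0.2268, 0.1407]
orientation: [3.099, 0.514, 0.001]
contact_force: [-1.1, -0.2, 4.8]
grip_width: 0.0368
```

>>> jog_arm:
  plan:
    - [[0, 0, 0.5], 0]
    - [[0, 0, 1], 0]
    - [[0, 0, 1.5], 0]
    - [[0, 0, 1.5], 0]
    - [[0, 0, 1.5], 0]
    - [[0, 0, 1.5], 0]
    - [[0, 0, 1.5], 0]
    - [[0, 0, 1.5], 0]
    - [[0, 0, 1.5], 0]
    - [[0, 0, 1], 0]
    - [[0, 0, 0], 0]

```text
clock: 4.3
tcp_pos: [0.4484, -0.227, 0.2714]
orientation: [3.098, 0.514, 0.003]
contact_force: [0.5, 0.3, -4.4]
grip_width: 0.0367
```

```bash
python3 - <<'E'
from h import *
cv2.imwrite("pics/s1.png",grab_frame("side")[:,:,::-1]);print(get_obs()["tcp_pos"],get_obs()["grip_width"])
E
```

```text
[ 0.44799927 -0.22690268  0.27037521] 0.03661298420306877
```

View pics/s1.png

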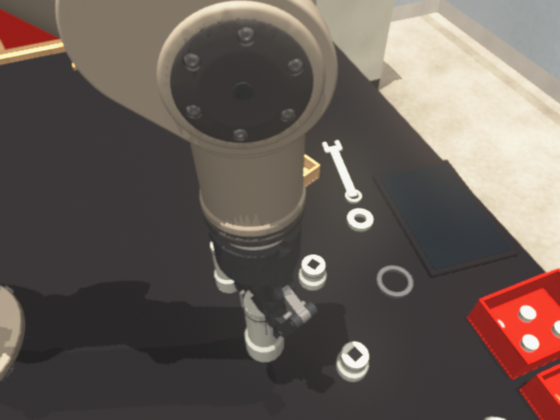

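The socket is gripped and hangs upright, with its foot near (265,345) in the side view. I'll carry it to the far cell.

>>> jog_arm:
  plan:
    - [[0.8, 1.5, 0], 0]
    - [[1.7, 3.3, 0], 0]
    - [[1.7, 3.3, 0], 0]
    - [[1.7, 3.3, 0], 0]
    - [[1.7, 3.3, 0], 0]
    - [[1.7, 3.3, 0], 0]
    - [[1.7, 3.3, 0], 0]
    - [[1.7, 3.3, 0], 0]
    - [[1.7, 3.3, 0], 0]
    - [[1.7, 3.3, 0], 0]
    - [[1.7, 3.3, 0], 0]
    - [[1.0, 2.0, 0], 0]

```text
clock: 5.55
tcp_pos: [0.636, 0.1417, 0.2684]
orientation: [-3.097, -0.518, 0.002]
contact_force: [-0.6, 0.4, -3.8]
grip_width: 0.0364
```

>>> jog_arm:
  plan:
    - [[0.4, 0.6, 0], 0]
    - [[0, 0, 0], 0]
    - [[0, 0, 0], 0]

```text
clock: 5.85
tcp_pos: [0.6395, 0.1423, 0.2689]
orientation: [3.098, 0.512, -0.003]
contact_force: [0.4, -0.3, -4.4]
grip_width: 0.0368
```

```bash
python3 - <<'E'
from h import *
a=grab_frame("side")[:,:,::-1];b=grab_frame("top")[:,:,::-1]
print(get_obs()["tcp_pos"],get_obs()["contact_force"])
c=np.hstack([cv2.resize(a[60:260,150:350],(400,400)),cv2.resize(b[80:280,110:310],(400,400))]);cv2.imwrite("pics/s2.png",c)
E
```

```text
[0.63967058 0.14199752 0.26951596] [ 0.67326974 -0.09771565 -3.98483565]
```

View pics/s2.png

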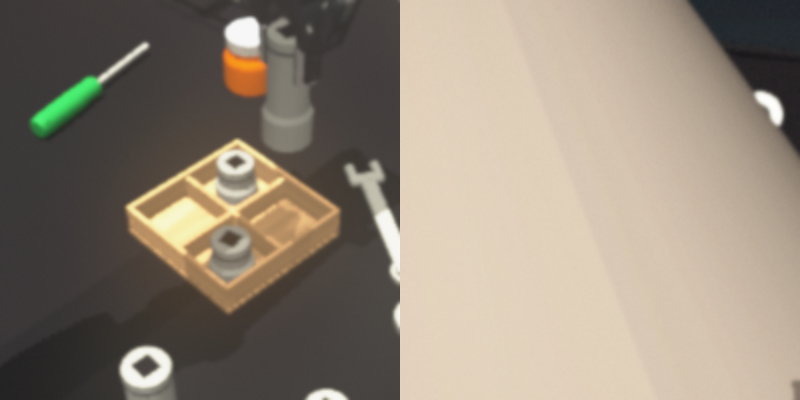

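The socket hangs upright above the far cell, and the cell it faces is clear. I'll lower it, slowly at the end.

>>> jog_arm:
  plan:
    - [[0, 0.2, -0.8], 0]
    - [[0, 0, -1.6], 0]
    - [[0, 0, -1.6], 0]
    - [[0, 0, -1.6], 0]
    - [[0, 0, -1.6], 0]
    - [[0, 0, -1.6], 0]
    - [[0, 0, -1.3], 0]
    - [[0, 0, -0.8], 0]
    - [[0, 0, -0.6], 0]
    - [[0, 0, -0.4], 0]
    - [[0, 0, 0], 0]

```text
clock: 7.05
tcp_pos: [0.64, 0.1462, 0.1507]
orientation: [3.099, 0.514, -0.0]
contact_force: [0.2, -0.4, -4.6]
grip_width: 0.0367
```

>>> jog_arm:
  plan:
    - [[0, 0, -0.1], 0]
    - [[0, 0, -0.1], 0]
    - [[0, 0, -0.1], 0]
    - [[0, 0, 0], 0]
    - [[0, 0, 0], 0]

```text
clock: 7.55
tcp_pos: [0.64, 0.1462, 0.148]
orientation: [3.099, 0.514, 0.0]
contact_force: [0.5, -0.5, -5.4]
grip_width: 0.0368
```

>>> jog_arm:
  plan:
    - [[0, 0, -0.1], 0]
    - [[0, 0, -0.1], 0]
    - [[0, 0, 0], 0]
    - [[0, 0, 0], 0]

```text
clock: 7.95
tcp_pos: [0.6399, 0.1462, 0.1458]
orientation: [-3.099, -0.514, 0.0]
contact_force: [-0.2, 0.0, -4.3]
grip_width: 0.037
```

>>> jog_arm:
  plan:
    - [[0, 0, -0.1], 0]
    - [[0, 0, -0.1], 0]
    - [[0, 0, 0], 0]
    - [[0, 0, 0], 0]

```text
clock: 8.35
tcp_pos: [0.6403, 0.1463, 0.1458]
orientation: [3.099, 0.514, 0.002]
contact_force: [-4.5, -1.6, 8.8]
grip_width: 0.0368
```

The socket touched the floor at TCP z = 0.1458, as predicted. I'll release, rise, and go to the second socket.

>>> jog_arm:
  plan:
    - [[0, 0, 0], 0]
    - [[0, 0, 0], 0]
    - [[0, 0, 0], 0]
    - [[0, 0, 0], 0]
    - [[0, 0, 0], 0]
    - [[0, 0, 0], 0]
  hand: 8.5

```text
clock: 8.95
tcp_pos: [0.6399, 0.1462, 0.1438]
orientation: [-3.099, -0.514, 0.0]
contact_force: [0.2, 0.2, 0.6]
grip_width: 0.085
```

>>> jog_arm:
  plan:
    - [[0, 0, 0.5], 0]
    - [[0, 0, 1.5], 0]
    - [[0, 0, 2], 0]
    - [[0, 0, 2], 0]
    - [[0, 0, 2], 0]
    - [[0, 0, 2], 0]
    - [[0, 0, 2], 0]
    - [[0, 0, 1], 0]
    - [[0, 0, 0], 0]

```text
clock: 9.85
tcp_pos: [0.6408, 0.1465, 0.2764]
orientation: [-3.099, -0.514, -0.006]
contact_force: [0.9, -0.0, 0.8]
grip_width: 0.0848
```

>>> jog_arm:
  plan:
    - [[-1, -1, 0], 0]
    - [[-2, -2, 0], 0]
    - [[-2, -2, 0], 0]
    - [[-2, -2, 0], 0]
    - [[-2, -2, 0], 0]
    - [[-2, -2, 0], 0]
    - [[-2, -2, 0], 0]
    - [[-2, -2, 0], 0]
    - [[-2, -2, 0], 0]
    - [[-2, -2, 0], 0]
    - [[-0.3, -0.1, 0], 0]
    - [[0, 0, 0], 0]

```text
clock: 11.05
tcp_pos: [0.4463, -0.0452, 0.2735]
orientation: [-3.1, -0.512, 0.001]
contact_force: [0.8, 0.5, 1.2]
grip_width: 0.0846
```

```bash
python3 - <<'E'
from h import *
a=grab_frame("side")[:,:,::-1];b=grab_frame("top")[:,:,::-1]
print(get_obs()["tcp_pos"],get_obs()["contact_force"])
c=np.hstack([cv2.resize(a[60:310,150:350],(400,500)),cv2.resize(b[80:330,120:320],(400,500))]);cv2.imwrite("pics/s3.png",c)
E
```

```text
[ 0.4475306  -0.04405532  0.27382989] [0.23930687 0.40777452 0.08430516]
```

View pics/s3.png

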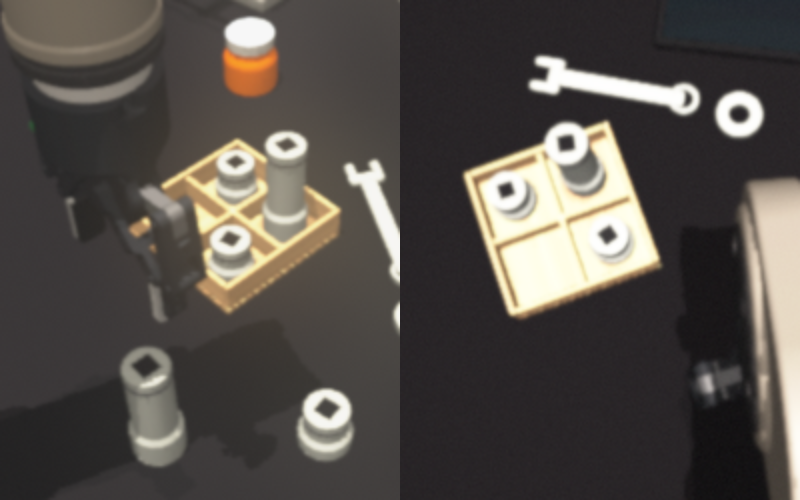

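The first socket stands upright in the far cell (side crop foot near (285,220)). The gripper is above the second socket, so I'll descend.

>>> jog_arm:
  plan:
    - [[0, 0, -1], 0]
    - [[0, 0, -2], 0]
    - [[0, 0, -2], 0]
    - [[0, 0, -2], 0]
    - [[0, 0, -2], 0]
    - [[0, 0, -2], 0]
    - [[0, 0, -1.5], 0]
    - [[0, 0, -0.8], 0]
    - [[0, 0, 0], 0]
    - [[0, 0, 0], 0]

```text
clock: 12.15
tcp_pos: [0.4473, -0.0445, 0.141]
orientation: [-3.099, -0.515, -0.0]
contact_force: [-0.3, 0.4, 0.2]
grip_width: 0.0852
```

>>> jog_arm:
  plan:
    - [[0, 0, 0], 0]
    - [[0, 0, 0], 0]
    - [[0, 0, 0], 0]
    - [[0, 0, 0], 0]
    - [[0, 0, 0], 0]
    - [[0, 0, 0], 0]
    - [[0, 0, 0], 0]
    - [[0, 0, 0], 0]
  hand: 2.5

```text
clock: 12.95
tcp_pos: [0.4473, -0.045, 0.1416]
orientation: [3.099, 0.513, 0.002]
contact_force: [-1.3, -0.7, 6.1]
grip_width: 0.0366
```

>>> jog_arm:
  plan:
    - [[0, 0, 0.5], 0]
    - [[0, 0, 1], 0]
    - [[0, 0, 1.5], 0]
    - [[0, 0, 1.5], 0]
    - [[0, 0, 1.5], 0]
    - [[0, 0, 1.5], 0]
    - [[0, 0, 1.5], 0]
    - [[0, 0, 1.5], 0]
    - [[0, 0, 1.5], 0]
    - [[0, 0, 1], 0]
    - [[0, 0, 0], 0]

```text
clock: 14.05
tcp_pos: [0.4474, -0.0448, 0.2723]
orientation: [3.099, 0.514, 0.004]
contact_force: [0.9, -0.3, -5.0]
grip_width: 0.0367
```

Move to (0.544, 0.186): +9.7, +23.1.

>>> jog_arm:
  plan:
    - [[0.5, 1.1, 0], 0]
    - [[1.0, 2.4, 0], 0]
    - [[1.0, 2.4, 0], 0]
    - [[1.0, 2.4, 0], 0]
    - [[1.0, 2.4, 0], 0]
    - [[1.0, 2.4, 0], 0]
    - [[1.0, 2.4, 0], 0]
    - [[1.0, 2.4, 0], 0]
    - [[1.0, 2.4, 0], 0]
    - [[0.7, 1.8, 0], 0]
    - [[0.5, 1.0, 0], 0]
    - [[0, 0, 0], 0]

```text
clock: 15.25
tcp_pos: [0.5438, 0.1882, 0.27]
orientation: [-3.097, -0.518, 0.002]
contact_force: [-0.1, -0.0, -4.1]
grip_width: 0.0372
```

```bash
python3 - <<'E'
from h import *
a=grab_frame("side")[:,:,::-1]
print(get_obs()["tcp_pos"],get_obs()["contact_force"])
cv2.imwrite("pics/s4.png",cv2.resize(a[60:260,150:350],(400,400)))
E
```

```text
[0.54355945 0.1865713  0.2699813 ] [-0.02588405 -1.21151663 -4.10031052]
```

View pics/s4.png

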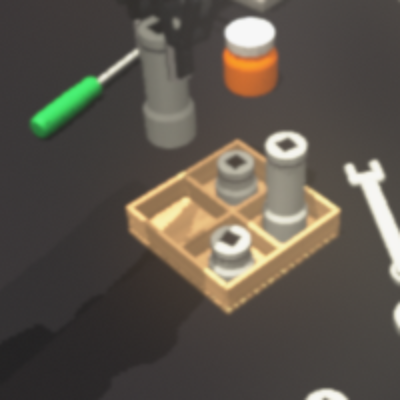

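The second socket hangs upright over the near empty cell, and the first still stands. I'll lower it.

>>> jog_arm:
  plan:
    - [[0, 0, -0.8], 0]
    - [[0, 0, -1.6], 0]
    - [[0, 0, -1.6], 0]
    - [[0, 0, -1.6], 0]
    - [[0, 0, -1.6], 0]
    - [[0, 0, -1.6], 0]
    - [[0, 0, -1.3], 0]
    - [[0, 0, -0.8], 0]
    - [[0, 0, -0.6], 0]
    - [[0, 0, -0.4], 0]
    - [[0, 0, 0], 0]

```text
clock: 16.4
tcp_pos: [0.5439, 0.1861, 0.1517]
orientation: [3.099, 0.514, -0.0]
contact_force: [0.1, 0.4, -3.9]
grip_width: 0.0366
```

>>> jog_arm:
  plan:
    - [[0, 0, -0.1], 0]
    - [[0, 0, -0.1], 0]
    - [[0, 0, -0.1], 0]
    - [[0, 0, -0.1], 0]
    - [[0, 0, 0], 0]
    - [[0, 0, 0], 0]

```text
clock: 17.0
tcp_pos: [0.544, 0.1862, 0.1479]
orientation: [3.099, 0.514, 0.0]
contact_force: [-0.0, 0.1, -4.3]
grip_width: 0.0367
```

>>> jog_arm:
  plan:
    - [[0, 0, -0.1], 0]
    - [[0, 0, -0.1], 0]
    - [[0, 0, -0.1], 0]
    - [[0, 0, 0], 0]
    - [[0, 0, 0], 0]

```text
clock: 17.5
tcp_pos: [0.5444, 0.1864, 0.1467]
orientation: [3.099, 0.514, 0.002]
contact_force: [-2.8, -1.9, 10.6]
grip_width: 0.0365
```

It is on the floor. I'll release, rise and clear away.

>>> jog_arm:
  plan:
    - [[0, 0, 0], 0]
    - [[0, 0, 0], 0]
    - [[0, 0, 0], 0]
    - [[0, 0, 0], 0]
    - [[0, 0, 0], 0]
    - [[0, 0, 0], 0]
  hand: 8.5

```text
clock: 18.1
tcp_pos: [0.544, 0.1861, 0.1448]
orientation: [3.099, 0.514, -0.0]
contact_force: [-0.7, -1.0, 0.5]
grip_width: 0.0849
```

>>> jog_arm:
  plan:
    - [[0, 0, 0.5], 0]
    - [[0, 0, 1.5], 0]
    - [[0, 0, 2], 0]
    - [[0, 0, 2], 0]
    - [[0, 0, 2], 0]
    - [[0, 0, 2], 0]
    - [[0, 0, 2], 0]
    - [[0, 0, 1], 0]
    - [[0, 0, 0], 0]

```text
clock: 19.0
tcp_pos: [0.5447, 0.1865, 0.2771]
orientation: [-3.099, -0.514, -0.006]
contact_force: [1.1, -0.3, 0.1]
grip_width: 0.0851
```

>>> jog_arm:
  plan:
    - [[-0.3, -2, 0], 0]
    - [[-0.4, -3, 0], 0]
    - [[-0.4, -3, 0], 0]
    - [[-0.4, -3, 0], 0]
    - [[-0.4, -3, 0], 0]
    - [[-0.4, -3, 0], 0]
    - [[-0.4, -3, 0], 0]
    - [[-0.4, -3, 0], 0]
    - [[-0.4, -3, 0], 0]
    - [[-0.4, -2, 0], 0]
    - [[0, 0, 0], 0]
    - [[0, 0, 0], 0]

```text
clock: 20.2
tcp_pos: [0.5046, -0.0936, 0.2743]
orientation: [-3.099, -0.513, 0.002]
contact_force: [-0.2, 1.1, 0.7]
grip_width: 0.0851
```

```bash
python3 - <<'E'
from h import *
a=grab_frame("side")[:,:,::-1];b=grab_frame("top")[:,:,::-1]
print(get_obs()["tcp_pos"],get_obs()["contact_force"])
for c in((.64,.1445),(.544,.186)): print(proj("top",[*c,.115]),proj("side",[*c,.115]))
cv2.imwrite("pics/s5.png",np.hstack([cv2.resize(a[60:260,150:350],(400,400)),cv2.resize(b[80:280,120:320],(400,400))]))
g=cv2.cvtColor(b,cv2.COLOR_BGR2GRAY)
for c in((.64,.1445),(.544,.186)):
    x,y=proj("top",[*c,.115])[0].round().astype(int);w=9
    k,l,st,ce=cv2.connectedComponentsWithStats((g[y-w:y+w+1,x-w:x+w+1]<110).astype(np.uint8))
    for i in range(1,k):
        if st[i,4]>15: print(c,"top at",plane("top",[ce[i]+[x-w,y-w]],.115)[0],st[i,4])
E
```

```text
[ 0.50503902 -0.09243611  0.2745983 ] [ 0.21656527 -0.22196505  0.31140676]
[[204.43582327 151.32199176]] [[292.40449782 133.32335755]]
[[177.7126751  203.39981634]] [[236.22382603 132.5776434 ]]
(0.64, 0.1445) top at [0.64021368 0.14726196 0.115     ] 44
(0.544, 0.186) top at [0.54365545 0.18658028 0.115     ] 46
```

View pics/s5.png

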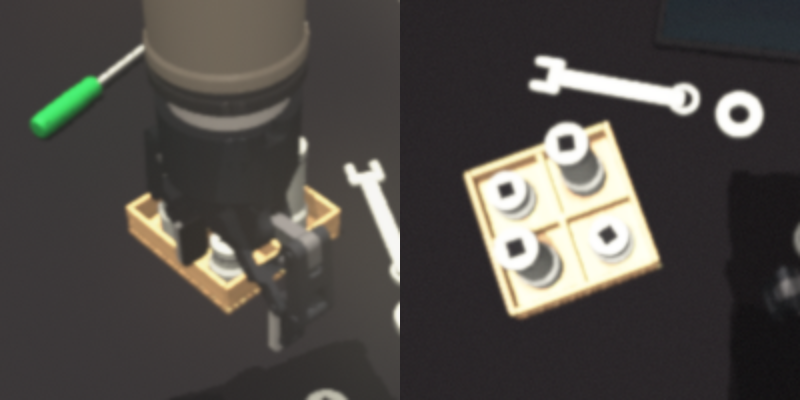

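The top view shows both tall sockets upright in their cells, with tops 1 to 3 mm from target. The arm is clear.

```bash
python3 -c "
from bench import *
print(hand_in())"
```

```text
the job is handed in; nothing more can be done
None
```

I put both tall sockets away, one in each empty cell of the crate, and handed the job in at about 20 s. I lowered each one slowly until the force reading showed it was on the cell floor, then released it.

**Position:** In the last top picture both stand upright with the wide end down. Their tops are about 1 mm and 3 mm from the cell centres I measured, against the 20 mm allowed.

**Height:** Floor contact came within 1 mm of the height I expected for both.

**Arm:** At hand-in the arm was clear, with about 0 N on the tool.

**Less certain:** The arm hid the second socket in the last side picture, so its final check rests on the top view and the force reading. The two views put the crate's middle about 2 mm apart, which is within the calibration. No check failed.

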